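# Close the red-wheeled bench press with its folding crank

## Robot

A 6-joint arm with a two-finger parallel gripper is mounted at the origin on a cart in front of the work surface, level with it; the furniture and walls round the work are solid. World frame = base frame: x ahead of the robot, y to its left, z up, the work surface at z = 0. Lengths are in m, angles in rad, forces in N, time in s.
With the tool pointing down it reaches from about 0.225 to 0.875 m from the base axis. Payload 3.4 kg.
Tool frame: the origin (TCP) lies at the very end of the fingers, on their centre line; the grasp point (between the pads) lies 19 mm behind it; z points along the fingers, y is the direction in which the jaws open and shut (so a half turn about z gives the same grasp; the last joint's range is limited). The gripper opens to 85 mm and grips with 20 to 120 N. Pads are 22 mm wide; open, the fingers measure 114 mm over their backs; the gripper's body (76 mm by 85 mm) begins 54 mm behind the grasp point. The pads swing forward as they close: fully open they stand 13 mm farther back than shut.
Start: joints at [1.007, 0.276, 1.505, -0, 1.361, -0.121], TCP at [0.246, 0.52, 0.231] pointing down, gripper open.
Joint ranges: [-2.89, 2.89], [-0.75, 2.08], [0.22, 2.7], [-1.18, 4.32], [0.11, 2.71], [-2.7, 2.7]. Speed limits (rad/s): [2.57, 2.57, 3.14, 3.14, 3.14, 3.14].

## Interface

Orientations are given as a unit quaternion [w, x, y, z].
In Python, from rig import manip, viewer, job gives the robot as it stands.
- The arm moves only by the shell command python3 -m crank 'ROWS' [OPENING] [FORCE]. ROWS is JSON, a list of rows, each a list of 6 numbers: the shift along the tool's x, y, z in m, then the turn, a rotation vector about the tool's x, y, z in degrees. In form: [[dx, dy, dz, rx, ry, rz], ...]. A call has 1 to 20 rows; each row is the pose to reach, as a shift and turn from the pose measured when the call began, along the tool's axes at that moment; what a row does not reach only later rows make up. A row lasts 1/8 s, in which the tool goes at most 62.5 mm and 10.7 degrees, less where a joint would pass 70% of its speed; a pose out of reach is approached as far as the arm can. A call with a gripper value outside its range is refused whole. OPENING is the opening, from 0 (shut) to 1 (fully open), set as the call begins (- or left out, the last holds). The fingers move at their own pace and stop on an object; FORCE is the grip in N (left out, the last holds). Time passes only in rows, so rows that repeat a pose let the fingers close. It gives the time, the measured TCP pose, the force and the opening at its end, in the units of the state.
- manip.get_state(): the state, without advancing time (a new reading comes with each control period).
- viewer.get_image(name): name is "scene" or "top"; returns a dict with "frame" (420x560x3 uint8, blue, green, red), "range_z" (420x560 float32, m along the optical axis (not along the pixel's ray), 0 where there is no reading), "intrinsics" (3x3 intrinsics, pixels), "world_from_camera" (4x4, takes a point from camera to world coordinates). Camera axes: x right, y up, looking along -z (the intrinsics and any distortion apply to the point x, -y, -z); pixel columns grow to the right and rows downward; lengths in m; the calibration is good to about 2 mm. A picture is of the moment at which its call begins.
- job.sign_off(): hands the job in, once; it reports no verdict.
The state is a dict: "clock": time; "qpos": joint angles; "qd": joint speeds; "effort": joint torques, N m; "position": TCP position; "ee_rot": TCP orientation; "contact_force": force on the tool from outside, world axes, zero at the start; "moment": the same for the moment, N m; "width": finger opening in m.
Only numpy, scipy, OpenCV 4.12 (cv2) and the standard library are available. Lean on these libraries where they do the work, as an engineer would, in place of code of your own. Each camera call takes 0.05 s, during which the arm holds its last target. There are 200 camera calls.

## Task

Use the bench press with the red handwheel to press the lid onto its tin: swing the folded crank on the wheel right out, clockwise seen from above, until it clicks in at its stop, then keep turning the wheel clockwise by the crank until the press is fully closed, let go, and leave the crank swung out. Leave the press with the green wheel alone.

Things in the scene. Friction and masses are not known exactly. Their poses are not given: they have to be found in the camera images.
- red_hub (a point): Centre of the red handwheel (140 mm across, level, 3 spokes) on top of a grey two-column bench press (base 94x134 mm, fixed to the board) with a round tin inside. The point is on the wheel's vertical axis, 151 mm above the board; the wheel lies below it, the crank bar just above. z is up; x turns with the wheel and points to the crank's pivot, 50 mm from the axis.
- red_knob (a point): Centre of the red wheel's black crank grip: an upright round knob, 22 mm across, 50 mm tall, spinning freely on its pin, centre 187 mm above the board, foot 4 mm above the steel crank bar. The bar is 46 mm from pivot to knob and swings level. Folded, the knob stands almost over the wheel's centre; swung out, 96 mm from the axis, straight outwards past the pivot.
- red_crank (a joint): Angle of the red wheel's crank, rad: 0 folded inwards, growing clockwise from above, 3.14 swung out against its stop. Stays where left. Takes about 1 N at the knob, about 4 N near 2.5, where the bar rides onto a brass spring plunger that clicks up behind it near 3.0. A pin under the pivot locks the wheel until the crank passes about 2.95.
- red_wheel (a joint): Angle of the red wheel, rad: 0 at the start (press open), growing clockwise seen from above, 1.75 at its stop (press fully closed). Locked, with 0.03 of play, until the crank is swung out; then takes about 3 N at the knob and stays where it is left.
- green_knob (a point): Centre of the black crank grip of the other press, alike but with a green wheel and a spool of wire inside; to be left alone. The presses stand side by side, about 0.36 m apart, either way round.

How it is judged:
By the outcome, as a careful person would: the job done as asked, in the order asked, and still so for the second after the job is handed in, with the robot touching nothing.
It also fails if it takes over 48 s, if anything falls off the work surface, if the arm or the gripper's body presses on something with over 40 N, if the wrist force passes 120 N, or if a joint passes its speed limit or range.

## Working session

There is one attempt and no reset: what is moved stays moved. The work goes in short steps, Python scripts to look and compute and a shell command to move; the robot and the scene stay as the last step left them, time stands still between calls to the robot, and variables do not carry over. Pictures are saved under pics/ and viewed, about 8 in all and at most 12, crops included, and the job is handed in when it is done.

```bash
mkdir -p pics; ls
cat > h.py <<'E'
import numpy as np, cv2, sys
from rig import manip, viewer, job
def snap(name,tag):
    d=viewer.get_image(name); cv2.imwrite(f'pics/{tag}.png',d['frame']); np.savez(f'pics/{tag}.npz',**d); return d
def pts(d):
    z=d['range_z'].astype(float);K=d['intrinsics'];T=d['world_from_camera']
    v,u=np.mgrid[:z.shape[0],:z.shape[1]]
    P=np.stack([(u-K[0,2])/K[0,0]*z,-(v-K[1,2])/K[1,1]*z,-z,np.ones_like(z)],-1)@T.T
    P=P[...,:3]; P[z==0]=np.nan; return P
E
python3 - <<'E'
from h import *
a=snap('scene','s0');b=snap('top','t0')
cv2.imwrite('pics/both0.png',cv2.resize(np.hstack([a['frame'],b['frame']]),(800,300)))
print(manip.get_state())
for d in(a,b): print(d['world_from_camera'].round(3),d['intrinsics'].round(1))
P=pts(b)
f=b['frame'].astype(int)
hsv=cv2.cvtColor(b['frame'],cv2.COLOR_BGR2HSV)
red=((hsv[...,0]<8)|(hsv[...,0]>172))&(hsv[...,1]>130)&(P[...,2]>.11)&(P[...,2]<.17)
gr=(hsv[...,0]>40)&(hsv[...,0]<85)&(hsv[...,1]>90)&(P[...,2]>.11)&(P[...,2]<.17)
for n,m in(('red',red),('green',gr)):
    q=P[m]; print(n,m.sum(), np.nanmin(q,0),np.nanmax(q,0),np.nanmedian(q,0)) if m.sum() else print(n,0)
k=(f.max(-1)<70)&(P[...,2]>.195)&(P[...,2]<.225)
n,l,s,c=cv2.connectedComponentsWithStats(k.astype(np.uint8))
for i in range(1,n):
    if s[i,4]>15: print('knob',s[i],P[l==i].mean(0).round(4))
E
```

```text
pics
{'clock': 0.1, 'qpos': array([ 1.00698051e+00,  2.76547093e-01,  1.50598499e+00, -2.37694347e-05,
        1.36071204e+00, -1.21001672e-01]), 'qd': array([ 0.00082766, -0.00013919, -0.00240823,  0.00162766,  0.00087834,
        0.00117664]), 'effort': array([ 2.89597396e-03, -4.17697263e+01, -2.46405119e+01, -5.44545878e-05,
        5.87049202e-03, -2.89761908e-05]), 'position': array([0.2461423 , 0.51914011, 0.23052605]), 'ee_rot': array([-2.66299813e-04,  2.19600065e-01,  9.75589632e-01, -7.81702617e-04]), 'contact_force': array([-0.70804005, -0.62380942,  1.17371128]), 'moment': array([-0.0244971 ,  0.01978034,  0.02697527]), 'width': 0.08501714979066365}
[[ 0.494  0.611 -0.619 -0.048]
 [-0.869  0.338 -0.361 -0.346]
 [-0.012  0.716  0.698  0.896]
 [ 0.     0.     0.     1.   ]] [[511.3   0.  274.7]
 [  0.  511.3 205.7]
 [  0.    0.    1. ]]
[[-0.029  0.989 -0.142  0.432]
 [-0.999 -0.033 -0.03   0.006]
 [-0.035  0.141  0.989  1.096]
 [ 0.     0.     0.     1.   ]] [[437.2   0.  282.6]
 [  0.  437.2 204.6]
 [  0.    0.    1. ]]
red 1365 [ 0.24425436 -0.18819528  0.11179448] [0.86328098 0.61802239 0.16915886] [0.50465241 0.1864811  0.14781843]
green 778 [ 0.47032398 -0.46036348  0.14132114] [0.61468608 0.5078849  0.15347228] [ 0.54790087 -0.20222729  0.14766552]
knob [  67   24   45  129 1001] [0.8316 0.4436 0.2105]
knob [517 110   4  45 113] [ 0.706  -0.464   0.2008]
knob [   0  163   70  197 1655] [0.4733 0.5502 0.2097]
knob [521 169   7   4  19] [ 0.6138 -0.462   0.204 ]
knob [391 208  12  10  64] [ 0.5356 -0.1962  0.2086]
knob [201 231   9   9  32] [0.5002 0.1917 0.2076]
```

View pics/t0.png

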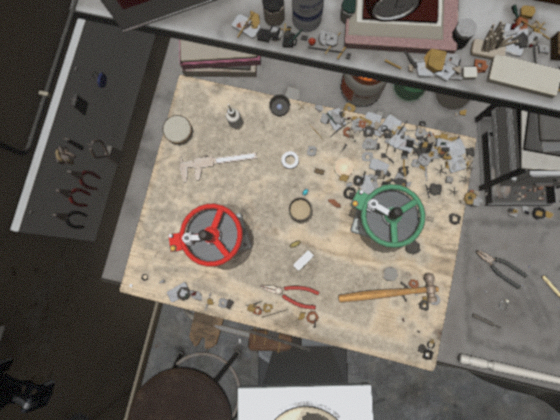

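View pics/s0.png

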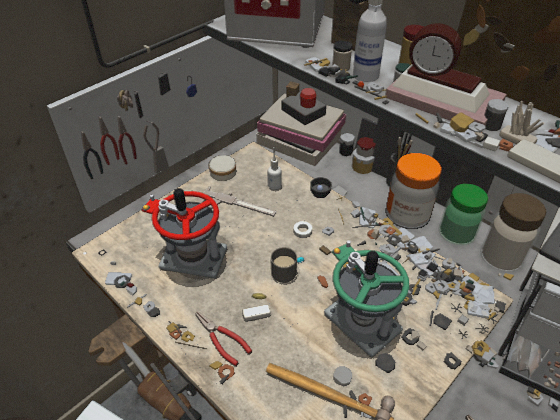

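Run:
```python
from h import *
from scipy.optimize import least_squares
b=dict(np.load('pics/t0.npz'));K=b['intrinsics'];T=b['world_from_camera']
P=pts(b);hsv=cv2.cvtColor(b['frame'],cv2.COLOR_BGR2HSV)
red=((hsv[...,0]<8)|(hsv[...,0]>172))&(hsv[...,1]>120)
red[:,:165]=0;red[:,255:]=0;red[:195]=0;red[275:]=0
q=P[red];q=q[(q[:,2]>.12)&(q[:,2]<.165)]
r=least_squares(lambda p:np.hypot(q[:,0]-p[0],q[:,1]-p[1])-p[2],[.5,.18,.065],loss='soft_l1',f_scale=.003);print('rim c,r',r.x,np.median(q[:,2]))
c=r.x[:2]
# near-centre sanity
for n,(u0,v0,u1,v1) in dict(knob=(198,226,214,246),pivot=(182,231,198,246)).items():
    w=P[v0:v1,u0:u1].reshape(-1,3);g=hsv[v0:v1,u0:u1].reshape(-1,3)
    if n=='knob': m=(w[:,2]>.195)
    else: m=(g[:,1]<60)&(g[:,2]>140)&(w[:,2]>.14)
    print(n,m.sum(),w[m].mean(0),w[m].min(0),w[m].max(0))
im=b['frame'][190:280,160:270];cv2.imwrite('pics/c0.png',cv2.resize(im,None,fx=6,fy=6,interpolation=2))
s=dict(np.load('pics/s0.npz'));cv2.imwrite('pics/c1.png',cv2.resize(s['frame'][170:290,130:250],None,fx=5,fy=5,interpolation=2))
P=pts(s);h=cv2.cvtColor(s['frame'],cv2.COLOR_BGR2HSV)
w=P[185:220,165:195].reshape(-1,3);m=(w[:,2]>.17)&(w[:,2]<.22);print('scene knob',m.sum(),np.median(w[m],0),w[m].max(0),w[m].min(0))
```

```text
rim c,r [0.50648795 0.20008359 0.0616031 ] 0.14778275963963933
knob 96 [0.50307834 0.19671395 0.21038622] [0.4936266  0.18716524 0.19669769] [0.51283438 0.20762634 0.2164204 ]
pivot 123 [0.50133224 0.23836505 0.15753242] [0.49014091 0.22075467 0.14358787] [0.51277583 0.25422368 0.16510564]
scene knob 222 [0.4970325  0.19267726 0.19692967] [0.51107303 0.20677538 0.21556773] [0.49041028 0.1860214  0.17032844]
```

View pics/c0.png

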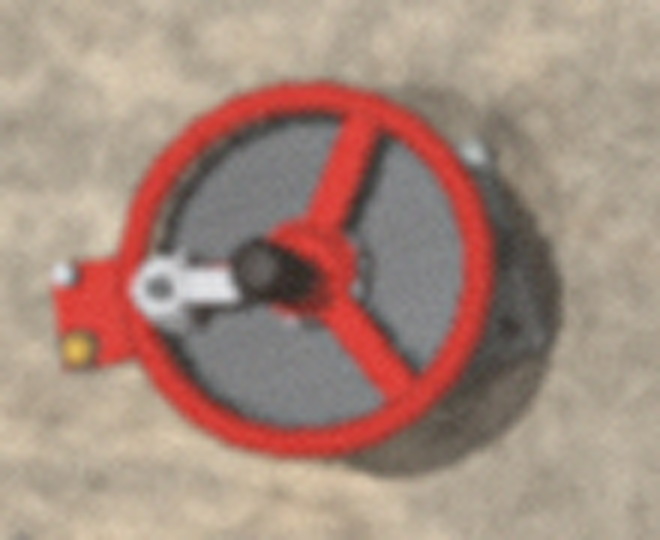

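View pics/c1.png

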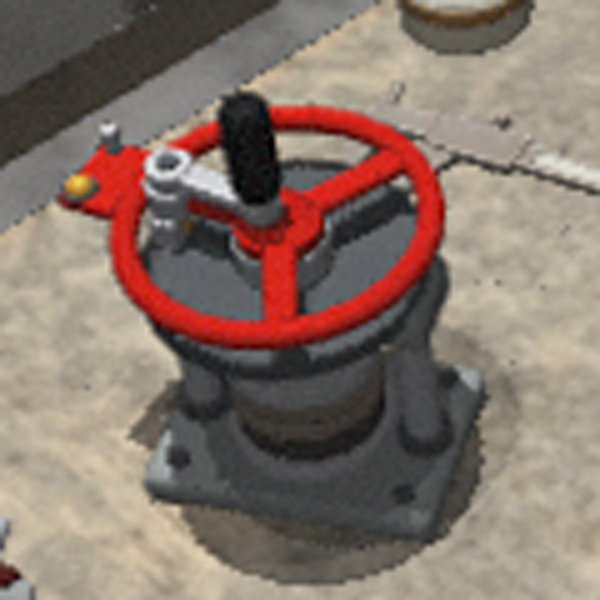

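```bash
cat >> h.py <<'E'
def ray(d,u,v,z):
    K=d['intrinsics'];T=d['world_from_camera']
    r=T[:3,:3]@np.array([(u-K[0,2])/K[0,0],-(v-K[1,2])/K[1,1],-1.]);o=T[:3,3]
    return (o+r*(z-o[2])/r[2])
E
python3 - <<'E'
from h import *
b=dict(np.load('pics/t0.npz'));s=dict(np.load('pics/s0.npz'))
f=lambda x,y:(160+(x+.5)/6-.5,190+(y+.5)/6-.5)
g=lambda x,y:(130+(x+.5)/5-.5,170+(y+.5)/5-.5)
print('hub top',ray(b,*f(308,269),.143),'scene',ray(s,*g(277,226),.143))
print('knob',ray(b,*f(259,264),.212),'scene',ray(s,*g(245,100),.212))
print('pivot',ray(b,*f(159,288),.16),'scene',ray(s,*g(168,163),.16))
E
```

```text
hub top [0.50789257 0.19423851 0.143     ] scene [0.50612409 0.19392763 0.143     ]
knob [0.50463577 0.19733786 0.212     ] scene [0.5061564  0.19825132 0.212     ]
pivot [0.50138904 0.2448265  0.16      ] scene [0.50141832 0.2439774  0.16      ]
```

```bash
python3 -m crank '[[-0.05,-0.024,-0.012,0,0,-4],[-0.1,-0.048,-0.012,0,0,-8],[-0.15,-0.072,-0.012,0,0,-12],[-0.2,-0.096,-0.012,0,0,-16],[-0.25,-0.12,-0.012,0,0,-20],[-0.3,-0.144,-0.012,0,0,-24],[-0.35,-0.168,-0.012,0,0,-25.4],[-0.3725,-0.1786,-0.012,0,0,-25.4],[-0.3725,-0.1786,-0.012,0,0,-25.4],[-0.3725,-0.1786,-0.012,0,0,-25.4]]' 1 30
python3 - <<'E'
from h import *
print(manip.get_state())
s=snap('scene','s1');cv2.imwrite('pics/c2.png',cv2.resize(s['frame'][120:290,100:300],None,fx=3,fy=3,interpolation=2))
E
```

```text
clock: 1.35
position: [0.5054, 0.1987, 0.2424]
ee_rot: [-0.001, -0.0, 1.0, -0.0]
contact_force: [-0.4, -0.4, 0.3]
width: 0.0856
{'clock': 1.35, 'qpos': array([ 2.46639154e-01,  2.22922260e-01,  1.55077696e+00, -3.43396167e-04,
        1.37031828e+00, -1.32466376e+00]), 'qd': array([ 0.01851147, -0.00648554,  0.00165898, -0.00148924, -0.0012902 ,
       -0.00342403]), 'effort': array([-7.29502123e-01, -3.81563008e+01, -2.47823793e+01, -6.46789279e-02,
       -2.16413109e-02,  7.01113568e-04]), 'position': array([0.50540727, 0.19868307, 0.24240124]), 'ee_rot': array([-1.13478316e-03, -2.87687663e-04,  9.99999209e-01, -4.58849033e-04]), 'contact_force': array([-0.36416058, -0.3596561 ,  0.2940021 ]), 'moment': array([-0.00689638, -0.07552187,  0.02147175]), 'width': 0.0856183886675119}
```

View pics/c2.png

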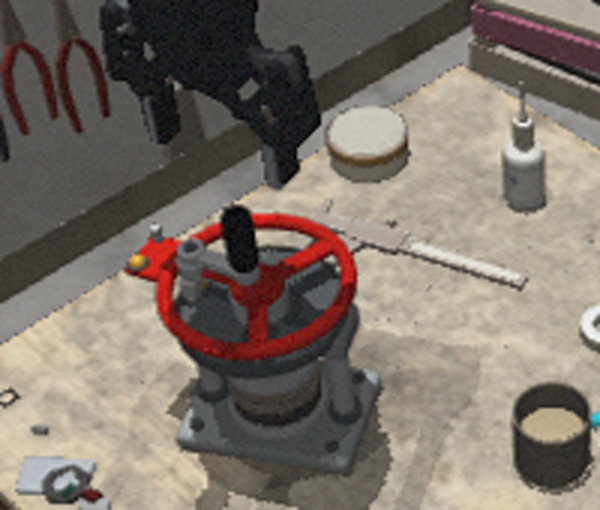

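```bash
python3 -m crank '[[0,0,0.02,0,0,0],[0,0,0.045,0,0,0],[0,0,0.068,0,0,0],[0,0,0.068,0,0,0]]' 1 30
python3 -m crank '[[0,0,0,0,0,0],[0,0,0,0,0,0],[0,0,0,0,0,0],[0,0,0,0,0,0],[0,0,0,0,0,0],[0,0,0,0,0,0]]' 0 30; python3 -c "
from rig import manip;print(manip.get_state())"
```

```text
clock: 1.9
position: [0.5029, 0.1997, 0.1731]
ee_rot: [-0.003, -0.002, 1.0, -0.001]
contact_force: [0.1, 0.0, -0.1]
width: 0.0855
clock: 2.65
position: [0.5036, 0.1975, 0.1742]
ee_rot: [-0.002, -0.002, 1.0, -0.003]
contact_force: [-0.9, -6.2, 4.4]
width: 0.0213
{'clock': 2.65, 'qpos': array([ 0.24812224,  0.26711672,  1.66525131, -0.00484177,  1.21482213,
       -1.32449247]), 'qd': array([ 7.33943887e-04, -1.16619718e-04,  5.95907655e-05,  4.75957013e-04,
        9.98562834e-04, -3.41243839e-04]), 'effort': array([ 2.87118249e+00, -3.69405735e+01, -2.21589965e+01,  1.75427679e+00,
       -5.48433401e-01, -3.06610040e-03]), 'position': array([0.50360483, 0.19747067, 0.17422117]), 'ee_rot': array([-0.00215898, -0.00175922,  0.99999197, -0.00288269]), 'contact_force': array([-0.905702  , -6.22552762,  4.35740036]), 'moment': array([-0.83709926,  0.04243821,  0.01737585]), 'width': 0.02133675942287057}
```

```bash
python3 -m crank '[[0.006,0,0,0,0,0],[0.012,0.0003,0,0,0,0],[0.0179,0.0016,0,0,0,0],[0.0235,0.0037,0,0,0,0],[0.0288,0.0065,0,0,0,0],[0.0338,0.01,0,0,0,0],[0.0382,0.0141,0,0,0,0],[0.042,0.0187,0,0,0,0],[0.0452,0.0238,0,0,0,0],[0.0478,0.0293,0,0,0,0],[0.0495,0.035,0,0,0,0],[0.0506,0.0409,0,0,0,0],[0.0506,0.0409,0,0,0,0]]' 0 30; python3 -c "
from rig import manip;print(manip.get_state())"
```

```text
clock: 4.28
position: [0.4553, 0.2385, 0.1743]
ee_rot: [0.001, -0.002, 1.0, -0.003]
contact_force: [6.8, 2.1, -5.2]
width: 0.0211
{'clock': 4.275, 'qpos': array([ 0.35141937,  0.22577374,  1.72352912, -0.00645397,  1.19328298,
       -1.22147841]), 'qd': array([-0.0057172 , -0.00309259,  0.0002586 ,  0.00446045,  0.00248423,
       -0.00230488]), 'effort': array([ 1.10452205e+00, -3.97770667e+01, -2.06172413e+01,  1.60999317e-01,
        2.55536154e+00,  1.83126039e-02]), 'position': array([0.45529953, 0.23851834, 0.17429056]), 'ee_rot': array([ 5.63025166e-04, -2.24170240e-03,  9.99992867e-01, -2.98739606e-03]), 'contact_force': array([ 6.76163918,  2.06760148, -5.24978946]), 'moment': array([ 0.39285893, -1.11553245, -0.01909614]), 'width': 0.021132107575126884}
```

```bash
python3 -m crank '[[-0.0002,0.0055,0,0,0,0],[-0.0006,0.0115,0,0,0,0],[-0.0018,0.0174,0,0,0,0],[-0.0037,0.0231,0,0,0,0],[-0.0064,0.0285,0,0,0,0],[-0.0097,0.0335,0,0,0,0],[-0.0135,0.039,0,0,0,0],[-0.018,0.0435,0,0,0,0],[-0.0225,0.0475,0,0,0,0],[-0.028,0.051,0,0,0,0],[-0.0335,0.053,0,0,0,0],[-0.0375,0.054,0,0,0,0],[-0.0414,0.0542,0,0,0,0],[-0.0435,0.0542,0,0,0,0],[-0.0435,0.0542,0,0,0,0]]' 0 30
python3 - <<'E'
from h import *
print(manip.get_state())
s=snap('scene','s3');b=snap('top','t3')
cv2.imwrite('pics/c3.png',np.hstack([cv2.resize(s['frame'][150:270,110:230],(400,400),interpolation=2),cv2.resize(b['frame'][190:280,140:230],(400,400),interpolation=2)]))
E
```

```text
clock: 6.15
position: [0.4975, 0.2896, 0.1738]
ee_rot: [-0.001, -0.002, 1.0, -0.007]
contact_force: [0.3, -9.4, 3.0]
width: 0.0209
{'clock': 6.15, 'qpos': array([ 0.41339009,  0.31864413,  1.58992913, -0.01169511,  1.24024815,
       -1.15833309]), 'qd': array([ 0.0001069 , -0.00275768,  0.00150208, -0.00102249, -0.00321063,
        0.0008566 ]), 'effort': array([ 4.94155705e+00, -4.12889993e+01, -2.45020956e+01,  2.99888581e+00,
       -1.31867453e+00, -7.84995791e-03]), 'position': array([0.49749741, 0.28961684, 0.1737978 ]), 'ee_rot': array([-0.00109376, -0.00238127,  0.99997538, -0.00651016]), 'contact_force': array([ 0.30401145, -9.37461158,  2.99268054]), 'moment': array([-1.59881953, -0.00335823, -0.08141071]), 'width': 0.020926436666263044}
```

View pics/c3.png

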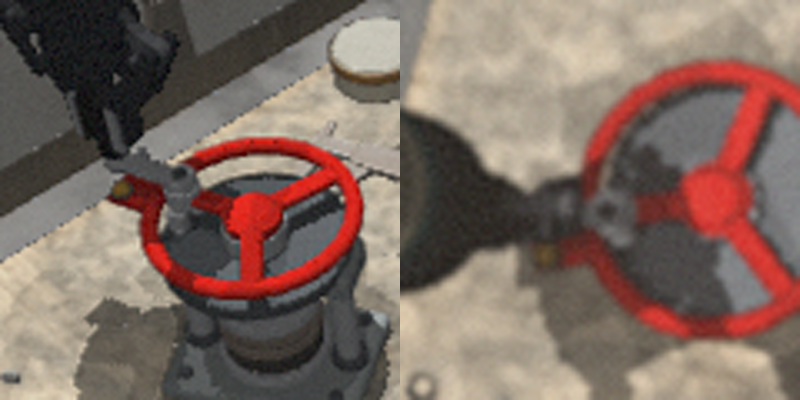

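```bash
python3 -m crank '[[-0.0045,0.0003,0,0,0,0],[-0.0095,0.0004,0,0,0,0],[-0.0195,0,0,0,0,0],[-0.0295,-0.0017,0,0,0,0],[-0.0392,-0.0043,0,0,0,0],[-0.0485,-0.0079,0,0,0,0],[-0.0575,-0.0125,0,0,0,0],[-0.0659,-0.0179,0,0,0,0],[-0.0737,-0.0243,0,0,0,0],[-0.0808,-0.0314,0,0,0,0],[-0.0872,-0.0392,0,0,0,0],[-0.0872,-0.0392,0,0,0,0]]' 0 30
python3 - <<'E'
from h import *
s=manip.get_state();print(s)
d=s['position'][:2]-[.507,.194];print(np.hypot(*d),np.degrees(np.arctan2(d[1],d[0])))
E
```

```text
clock: 7.75
position: [0.5862, 0.2497, 0.1741]
ee_rot: [-0.0, -0.002, 1.0, -0.007]
contact_force: [-1.0, -2.1, 2.5]
width: 0.021
{'clock': 7.75, 'qpos': array([ 0.30120006,  0.40574066,  1.45128873, -0.01391484,  1.28894967,
       -1.26965222]), 'qd': array([ 0.00803886, -0.00363718,  0.005522  , -0.00704278, -0.00603895,
        0.00655743]), 'effort': array([ 6.93321582e-01, -4.73155653e+01, -2.40200990e+01,  2.79765073e-01,
       -4.78917304e-01, -3.23018327e-02]), 'position': array([0.58618746, 0.24967035, 0.17407469]), 'ee_rot': array([-1.13296786e-04, -1.97768234e-03,  9.99973337e-01, -7.02855789e-03]), 'contact_force': array([-0.96506829, -2.05140064,  2.54439465]), 'moment': array([-0.04406348,  0.24330226, -0.03026346]), 'width': 0.02101847380634528}
0.09679793903005875 35.10797568274684
```

```bash
python3 -m crank '[[-0.0044,-0.0074,0,0,0,0],[-0.009,-0.0165,0,0,0,0],[-0.0126,-0.0259,0,0,0,0],[-0.0152,-0.0356,0,0,0,0],[-0.0168,-0.0456,0,0,0,0],[-0.0173,-0.0557,0,0,0,0],[-0.0171,-0.0624,0,0,0,0],[-0.0166,-0.0675,0,0,0,0],[-0.0164,-0.0691,0,0,0,0],[-0.0164,-0.0691,0,0,0,0]]' 0 30
python3 - <<'E'
from h import *
s=manip.get_state();print(s)
d=s['position'][:2]-[.507,.194];print(np.hypot(*d),np.degrees(np.arctan2(d[1],d[0])))
E
```

```text
clock: 9.0
position: [0.6037, 0.1879, 0.1747]
ee_rot: [0.001, -0.002, 1.0, 0.0]
contact_force: [0.4, 19.5, -5.8]
width: 0.021
{'clock': 9.0, 'qpos': array([ 1.91760789e-01,  3.93922420e-01,  1.46885768e+00, -8.72602195e-05,
        1.27650286e+00, -1.38241474e+00]), 'qd': array([ 0.00337222,  0.00077   , -0.00194149, -0.0035416 ,  0.000746  ,
        0.0002685 ]), 'effort': array([-1.11776090e+01, -5.21502221e+01, -2.33862197e+01, -6.40156567e+00,
        1.91409789e+00,  8.94630473e-03]), 'position': array([0.60367988, 0.18786709, 0.1747144 ]), 'ee_rot': array([ 1.14194313e-03, -1.70220457e-03,  9.99997884e-01,  1.77167677e-04]), 'contact_force': array([ 0.44880245, 19.48916451, -5.83403156]), 'moment': array([ 3.32601331, -0.26649924,  0.01287455]), 'width': 0.021029075513389492}
0.09687420655995375 -3.629704542106251
```

```bash
python3 -m crank '[[0,-0.001,0,0,0,0],[0,-0.001,0,0,0,0]]' 0 30; python3 -m crank '[[0,-0.001,0,0,0,0],[0,-0.001,0,0,0,0],[0,-0.001,0,0,0,0],[0,-0.001,0,0,0,0],[0,-0.001,0,0,0,0]]' 0.7 30; python3 -m crank '[[0,0,-0.02,0,0,0],[0,0,-0.05,0,0,0],[0,0,-0.08,0,0,0],[0.03,0.05,-0.1,0,0,0],[0.06,0.1,-0.1,0,0,0],[0.09,0.15,-0.1,0,0,0],[0.12,0.2,-0.1,0,0,0],[0.15,0.25,-0.1,0,0,0],[0.15,0.25,-0.1,0,0,0]]'
python3 - <<'E'
from h import *
s=snap('scene','s4');b=snap('top','t4')
cv2.imwrite('pics/c4.png',np.hstack([cv2.resize(s['frame'][150:290,130:270],(400,400),interpolation=2),cv2.resize(b['frame'][175:275,165:265],(400,400),interpolation=2)]))
P=pts(b);k=(b['frame'].max(-1)<80)&(P[...,2]>.195)&(P[...,2]<.222)
n,l,t,c=cv2.connectedComponentsWithStats(k.astype(np.uint8))
for i in range(1,n):
    if 15<t[i,4]<300: print('knob',t[i],P[l==i].mean(0).round(4),ray(b,*c[i],.212))
E
```

```text
clock: 9.25
position: [0.6038, 0.1888, 0.1745]
ee_rot: [0.001, -0.002, 1.0, 0.002]
contact_force: [0.2, 8.6, -4.1]
width: 0.0208
clock: 9.88
position: [0.6039, 0.1876, 0.1746]
ee_rot: [0.002, -0.002, 1.0, 0.002]
contact_force: [0.5, -0.3, -0.4]
width: 0.0595
clock: 11.0
position: [0.45, 0.4401, 0.275]
ee_rot: [0.001, -0.005, 1.0, 0.002]
contact_force: [0.3, -0.7, -0.6]
width: 0.0598
knob [517 110   4  40 108] [ 0.709  -0.4641  0.201 ] [ 0.70556585 -0.45833232  0.212     ]
knob [520 168  12  10  39] [ 0.6107 -0.4666  0.202 ] [ 0.60866506 -0.46129597  0.212     ]
knob [203 183  10   9  46] [0.6002 0.1867 0.2082] [0.59947082 0.18591217 0.212     ]
knob [391 207  12  11  84] [ 0.536  -0.1968  0.2094] [ 0.53568452 -0.19623727  0.212     ]
```

View pics/c4.png

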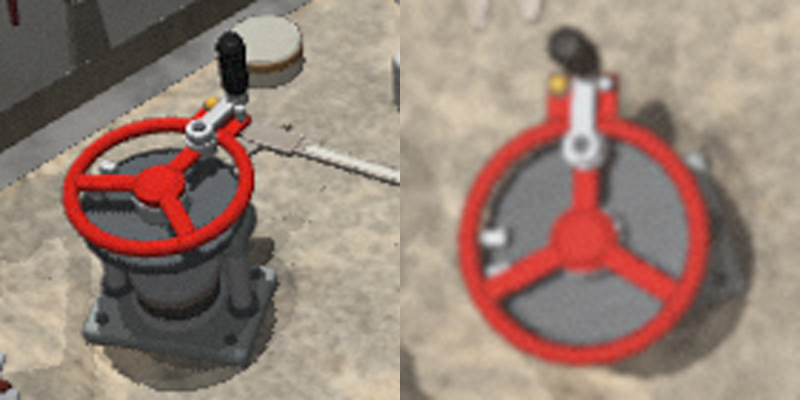

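```bash
python3 -c "
from rig import job;print(job.sign_off())"
```

```text
the job is handed in; nothing more can be done
None
```

The red press is closed and its crank is still swung out. I handed the job in at about 11 s of the 48 s allowed.

I gripped the red knob and swung the crank clockwise around its pivot to the stop. I then turned the wheel about 100° until it met its stop, let go and moved the arm away.

**Last checks:**
- **Press closed:** the wheel stopped hard, reading about 19 N, at a knob angle of -3.6°. After release the camera put it at about -4.5°. The start was about 96°, so both agree to within about 1° with the full 1.75 rad.
- **Crank out:** the final picture shows the bar in line with its spoke, between the brass plunger and the stop. I did not sense the click itself; I judged it from the picture and the knob's position.
- **Green press:** its knob measured within about 1 mm of where it started, so it was not moved.
- **Forces:** the readings I took after each move never passed about 20 N.

No check failed.

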